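# Set the collar of the ham shank rest

## Robot

A 6-joint arm with a two-finger parallel gripper is mounted at the origin on the work surface. World frame = base frame: x ahead of the robot, y to its left, z up, the work surface at z = 0. Lengths are in mm, angles in rad, forces in N, time in s.
With the tool pointing down it reaches from about 300 to 775 mm from the base axis. Payload 14.6 kg.
Tool frame: the origin (TCP) lies between the finger pads; the fingertips stand 22 mm ahead of it and the grasp point (between the pads) lies 3 mm ahead of it (finger_overhang is the distance from the TCP to the fingertips, in mm); z points along the fingers, y is the direction in which the jaws open and shut (so a half turn about z gives the same grasp; the last joint's range is limited). The gripper opens to 94 mm and grips with 3 to 60 N. Pads are 16 mm wide; open, the fingers measure 119 mm over their backs; the gripper's body (75 mm by 177 mm) begins 78 mm behind the grasp point.
Start: joints at [1.095, 0.3, 1.521, -0, 1.321, -0.067], TCP at [218.626, 504.67, 227.446] pointing down, gripper open.
Joint ranges: [-3.03, 3.03], [-0.79, 2.21], [0.23, 2.52], [-1.04, 4.18], [0, 3.07], [-2.55, 2.55]. Speed limits (rad/s): [2.22, 2.22, 2.57, 3.14, 3.14, 3.14].

## Interface

Orientations are given as [roll, pitch, yaw] about the fixed x, y, z axes, in that order (R = Rz(yaw) Ry(pitch) Rx(roll)).
In Python, from cell import * gives the robot as it stands.
- The arm moves only by the tool jog_arm, never from a script. Its argument "increments" is a list of rows, each a list of 7 numbers: the shift along the tool's x, y, z in cm, then the turn, a rotation vector about the tool's x, y, z in degrees, then the finger opening in cm, from 0 to 9.4. In form: [[x, y, z, wx, wy, wz, grip], ...]. A call has 1 to 20 rows; each row shifts and turns the commanded pose from where the row before left it, along the tool's axes as they then stand; what a row does not reach is not made up. A row lasts 1/8 s, in which the tool goes at most 62.5 mm and 10.7 degrees, less where a joint would pass 70% of its speed; a pose out of reach is approached as far as the arm can. A call is refused whole if a number of a shift passes 6.25 or a number of a turn 10.7, either way. A call with a gripper value outside its range is refused whole. The fingers move at their own pace and stop on an object; "squeeze" is the grip in N (left out, the last holds). Time passes only in rows, so rows that do not move let the fingers close. It gives the time, the measured TCP pose, the force and the opening at its end, in the units of the state.
- read_state(): the state, without advancing time (a new reading comes with each control period).
- camera(name): name is "side" or "top"; returns a dict with "image" (384x512x3 uint8, red, green, blue), "K" (3x3 intrinsics, pixels), "rvec" (rotation vector, rad) and "tvec" (3), from world to camera coordinates, as OpenCV has them. Camera axes: x right, y down, z forward; pixel columns grow to the right and rows downward; lengths in mm; the calibration is good to about 2 mm. A picture is of the moment at which its call begins. There is no depth.
- sign_off(): hands the job in, once; it reports no verdict.
Trained networks look in a picture, given as the dict that the camera call returned (one of the last four; its "shot" number tells which), for a name from the list of things; names that differ only in an ending like _2 or _b are one class to them, and where a whole thing is asked for, a point or a joint stands for the part that bears it (a point fixed in the world has none). Each returns a list of dicts, best first, with "conf" (0 to 1); they miss things now and then, are a little off and sometimes report something else, mostly with a low value. They report only what shows in the picture. A call takes as long as a camera call.
- recognise(picture, name): "centre" ([x, y, z] in mm, in the coordinates of the camera as it stood for that picture, good to about 4 mm: the middle of the surface that is visible of it).
- regions_of(picture, name): "mask" (384x512 bool, what is visible of it).
The state is a dict: "clock": time; "joints": joint angles; "qd": joint speeds; "effort": joint torques, N m; "eef_pos": TCP position; "eef_rot": TCP orientation; "wrist_force": force on the tool from outside, world axes, zero at the start; "moment": the same for the moment, N m; "finger_gap": finger opening in mm.
Only numpy, scipy, OpenCV 4.12 (cv2) and the standard library are available. Lean on these libraries where they do the work, as an engineer would, in place of code of your own. Each camera call takes 0.05 s, during which the arm holds its last target.

## Task

Get the shank rest ready for the next ham: spin the brass knurled collar up its threaded rod until the flange at its foot is level with the red pointer on the scale beside it, then let go. Do not shift the red pointer, and leave the black collar of the other rest as it is.

Things in the scene. Friction and masses are not known exactly. Their poses are not given: they have to be found in the camera images.
- brass_flange (a point): Centre of the 6 mm thick, 52 mm wide flange at the foot of the brass collar. The collar runs on an upright rod with a steep spiral thread: turned anticlockwise seen from above it climbs 60 mm per quarter turn (38 mm per radian), clockwise it sinks. Turning takes about 0.16 Nm; it stays where it is left. It starts low, about 14 to 54 mm below the pointer. Frame turns with the collar, z up.
- brass_grip (a point): Where to grip the brass collar, at any yaw: on its axis, 35 mm above brass_flange. Round knurled sleeve 38 mm across, reaching from 32 mm below to 10 mm above this point, turning and rising as one with the flange (so the hand must rise as it turns). The rod, 13 mm thick, ends 104 mm above the table, so it sticks out above a lowered collar by up to 24 mm.
- red_pointer (a point): Tip of the red slider on the upright grey scale plate beside the brass collar, on the same 20 mm high wooden foot; its height is the height wanted for brass_flange. Frame is the foot's: y points from the rod to the plate, z up. The tip is 74 mm and the plate (26 mm wide, top 115 mm above the table) 105 mm from the rod's axis. The slider is stiff.
- black_flange (a point): Centre of the flange of the black plastic collar on the other rest, which is alike in shape and size but has a blue pointer. Not to be turned.

How it is judged (in metres and radians):
At the end, for the whole second after the job is handed in: The brass collar's flange stays at the height of the red pointer's tip, within 10 mm, with nothing holding it (z of brass_flange in the frame of red_pointer between -0.01 and 0.01 m); the robot touches nothing.
It fails at once if the red pointer was shifted by more than 8 mm (distance of red_pointer from where it was at the start of the episode above 0.008 m).
It fails at once if the black collar was moved by more than 8 mm (distance of black_flange from where it was at the start of the episode above 0.008 m).
It also fails if it takes over 32 s, if anything falls off the work surface, if the arm or the gripper's body presses on something with over 40 N, if the wrist force passes 120 N, or if a joint passes its speed limit or range.

## Working session

There is one attempt and no reset: what is moved stays moved. The work goes in short steps, Python scripts to look and compute and a tool call to move; the robot and the scene stay as the last step left them, time stands still between calls to the robot, and variables do not carry over. Pictures are saved under pics/ and viewed, and the job is handed in when it is done.

Besides the shell and the picture viewer there is one more tool, called by a JSON object that holds its "fn" and its "kwargs". jog_arm: Moves the arm, as the interface text tells. Its arguments: {"type":"object","properties":{"increments":{"type":"array"},"squeeze":{"type":"number"}},"required":["increments"]}

```bash
mkdir -p pics; ls; cat > h.py <<'E'
from cell import *
import numpy as np, cv2
def cam(n,f=None):
    p=camera(n)
    if f: cv2.imwrite('pics/'+f,p['image'][:,:,::-1])
    return p
def w(p,c):
    R=cv2.Rodrigues(np.array(p['rvec'],float))[0]
    return R.T@(np.array(c,float)-np.array(p['tvec'],float).ravel())
def proj(p,X):
    return cv2.projectPoints(np.array(X,float).reshape(-1,1,3),np.array(p['rvec'],float),np.array(p['tvec'],float),np.array(p['K'],float),None)[0].reshape(-1,2)
E
python3 - <<'E'
from h import *
for n in ['side','top']:
    p=cam(n,n+'1.png')
    print(n,'campos',w(p,[0,0,0]).round())
    for t in ['brass_flange','brass_grip','red_pointer','black_flange']:
        print(t,[(w(p,d['centre']).round(1).tolist(),round(d['conf'],2)) for d in recognise(p,t)])
        print('  mask',[(m['mask'].sum(),np.argwhere(m['mask']).mean(0).round(),round(m['conf'],2)) for m in regions_of(p,t)])
print(read_state())
E
```

```text
pics
side campos [  81. -439.  526.]
brass_flange [([574.8, 199.1, 58.9], 0.56)]
  mask [(np.int64(421), array([167., 201.]), 0.62)]
brass_grip [([581.7, 202.9, 60.7], 0.69)]
  mask [(np.int64(406), array([167., 201.]), 0.7)]
red_pointer []
  mask [(np.int64(76), array([154., 169.]), 0.66)]
black_flange [([523.6, -221.1, 56.2], 0.61)]
  mask [(np.int64(871), array([270., 337.]), 0.8)]
top campos [ 461.    3. 1176.]
brass_flange [([586.8, 205.2, 82.0], 0.72)]
  mask [(np.int64(299), array([176., 185.]), 0.88)]
brass_grip [([584.0, 200.3, 85.0], 0.58)]
  mask [(np.int64(306), array([176., 185.]), 0.6)]
red_pointer [([563.5, 304.1, 65.2], 0.4)]
  mask [(np.int64(72), array([183., 145.]), 0.54)]
black_flange [([539.1, -203.2, 75.1], 0.77)]
  mask [(np.int64(308), array([195., 356.]), 0.73)]
{'clock': 0.9, 'joints': array([ 1.09538862e+00,  2.99908573e-01,  1.52099677e+00,  1.01745776e-05,
        1.32072368e+00, -6.65955796e-02]), 'qd': array([-4.26625262e-04, -4.79369738e-04,  1.58542138e-03,  1.71839350e-03,
        1.03157992e-03,  3.41445449e-06]), 'effort': array([ 2.30098391e-03, -5.31653416e+01, -3.52907825e+01,  7.09296553e-02,
        2.13722989e-02,  1.56139720e-05]), 'eef_pos': array([218.62757791, 504.66482422, 227.44224601]), 'eef_rot': array([-3.14155703e+00, -1.22558289e-05,  2.73277801e+00]), 'wrist_force': array([-0.65712756,  0.5242999 , -0.56937682]), 'moment': array([ 0.06774912, -0.0368009 , -0.02454582]), 'finger_gap': 94.00162768082588}
```

```bash
python3 - <<'E'
import cv2
a=cv2.imread('pics/side1.png'); cv2.imwrite('pics/side1z.png',cv2.resize(a[110:210,130:260],None,fx=6,fy=6,interpolation=cv2.INTER_CUBIC))
a=cv2.imread('pics/top1.png'); cv2.imwrite('pics/top1z.png',cv2.resize(a[120:220,120:220],None,fx=6,fy=6,interpolation=cv2.INTER_CUBIC))
E
```

```text
(no output)
```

View pics/side1.png

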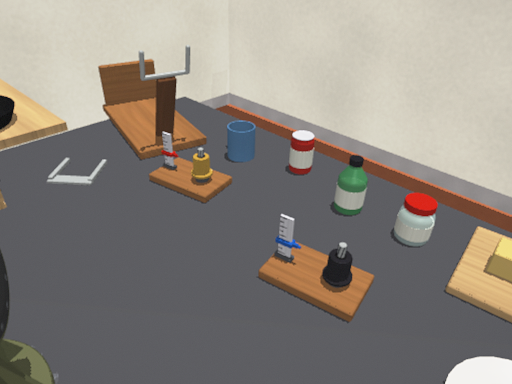

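View pics/side1z.png

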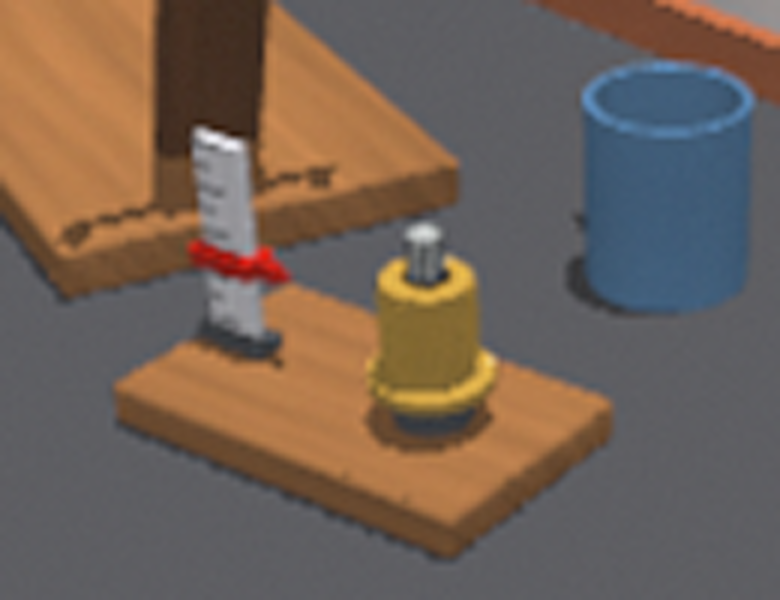

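View pics/top1z.png

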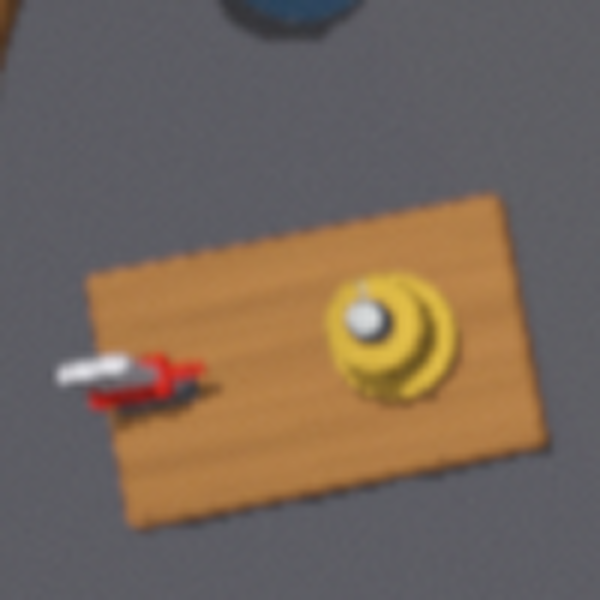

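```bash
cat > fit.py <<'E'
from h import *
from scipy.optimize import least_squares
s=cam('side','side2.png');t=cam('top','top2.png')
z=lambda u,v,x0,y0:np.array([x0+(u+.5)/6-.5,y0+(v+.5)/6-.5])
rs=z(424,234,130,110);rt=z(366,318,120,120);ps=z(289,274,130,110);pt=z(205,369,120,120)
def tri(a,b,g): 
    r=least_squares(lambda X:np.r_[proj(s,X)[0]-a,proj(t,X)[0]-b],g); return r.x,r.fun
r,e=tri(rs,rt,[585,203,104.]);p,e2=tri(ps,pt,[570,290,65.])
print(r.round(1),e.round(2),p.round(1),e2.round(2),np.hypot(*(p-r)[:2]))
# overlays with candidate flange heights
ax=r[:2]
th=np.linspace(0,2*np.pi,100)
def circ(R,zz): return np.c_[ax[0]+R*np.cos(th),ax[1]+R*np.sin(th),0*th+zz]
ims=[]
for fz in [35,40,45,50]:
    a=cv2.resize(s['image'][110:210,130:260,::-1],None,fx=6,fy=6,interpolation=cv2.INTER_CUBIC)[170:470,280:580].copy()
    for R,zz,c in [(26,fz+3,(255,0,0)),(26,fz-3,(255,0,255)),(19,fz+45,(0,255,0))]:
        q=((proj(s,circ(R,zz))-[130,110]+.5)*6-.5)-[280,170]
        cv2.polylines(a,[q.round().astype(int).reshape(-1,1,2)],True,c,1)
    cv2.putText(a,str(fz),(5,20),0,.6,(255,255,255));ims.append(a)
cv2.imwrite('pics/ov.png',np.vstack([np.hstack(ims[:2]),np.hstack(ims[2:])]))
E
python3 fit.py
```

```text
[590.4 212.  101.9] [ 0.35 -0.01 -0.22  0.28] [575.4 284.6  61.7] [ 0.01 -0.   -0.01  0.01] 74.2120986558618
```

View pics/ov.png

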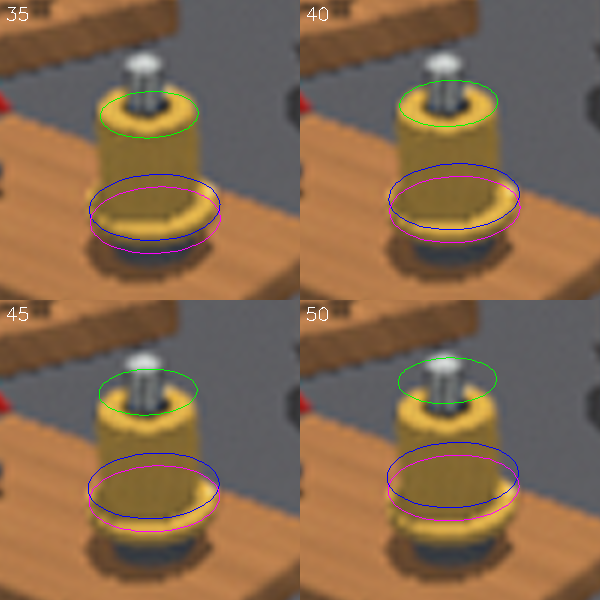

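View pics/top2.png

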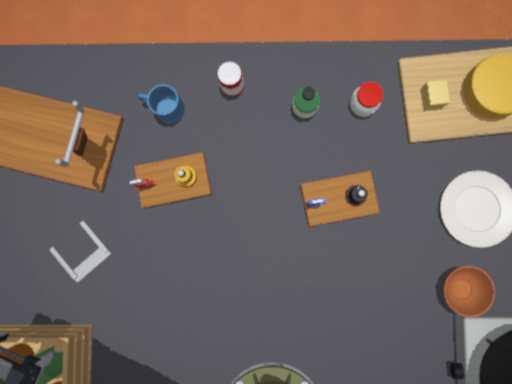

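```bash
cat > plan.py <<'E'
import sys
from h import *
from scipy.spatial.transform import Rotation as Ro
# target: x y z(TCP) yaw(deg)
x,y,z,yaw=map(float,sys.argv[1:5])
st=read_state();R=Ro.from_euler('xyz',st['eef_rot']);T=Ro.from_euler('xyz',[np.pi,0,np.radians(yaw)])
d=np.array([x,y,z])-st['eef_pos']
print('shift tool cm',(R.inv().apply(d)/10).round(3),'turn deg',np.degrees((R.inv()*T).as_rotvec()).round(2))
print('if turned first',(T.inv().apply(d)/10).round(3)); print(st['clock'],st['eef_pos'].round(1),np.degrees(st['eef_rot']).round(2),st['joints'].round(2),st['wrist_force'].round(1),st['finger_gap'])
E
python3 plan.py 590 212 165 90
```

```text
shift tool cm [-45.712 -12.093   6.244] turn deg [ 0.   -0.   66.58]
if turned first [-29.268  37.137   6.244]
1.0 [218.6 504.7 227.4] [180.    -0.   156.58] [ 1.1   0.3   1.52  0.    1.32 -0.07] [-0.1  0.4  0.1] 93.63318357644503
```

{"fn": "jog_arm", "kwargs": {"increments": [[-2.5, -0.7, 0, 0, 0, 0, 9.4], [-4.6, -1.2, 0, 0, 0, 0, 9.4], [-4.6, -1.2, 0, 0, 0, 0, 9.4], [-4.6, -1.2, 0, 0, 0, 0, 9.4], [-4.6, -1.2, 0, 0, 0, 0, 9.4], [-4.6, -1.2, 0, 0, 0, 0, 9.4], [-4.6, -1.2, 0, 0, 0, 0, 9.4], [-4.6, -1.2, 0, 0, 0, 0, 9.4], [-4.6, -1.2, 0, 0, 0, 0, 9.4], [-4.6, -1.2, 0, 0, 0, 0, 9.4], [-1.8, -0.6, 0, 0, 0, 5, 9.4], [0, 0, 0, 0, 0, 10, 9.4], [0, 0, 0, 0, 0, 10, 9.4], [0, 0, 0, 0, 0, 10, 9.4], [0, 0, 0, 0, 0, 10, 9.4], [0, 0, 0, 0, 0, 10, 9.4], [0, 0, 0, 0, 0, 8, 9.4], [0, 0, 0, 0, 0, 3.5, 9.4], [0, 0, 0, 0, 0, 0, 9.4]]}}

```text
clock: 3.38
eef_pos: [589.9, 212.0, 227.4]
eef_rot: [-3.142, 0.0, 1.573]
wrist_force: [1.3, -0.4, -1.3]
finger_gap: 93.9
```

```bash
python3 plan.py 590 212 78 90
```

```text
shift tool cm [4.0000e-03 1.5000e-02 1.4939e+01] turn deg [-0.   0.   0.1]
if turned first [3.0000e-03 1.3000e-02 1.4939e+01]
3.375 [589.9 212.  227.4] [-180.     0.    90.1] [ 0.29  0.47  1.28 -0.    1.39  0.28] [ 1.3 -0.4 -1.3] 93.9036569170467
```

{"fn": "jog_arm", "kwargs": {"increments": [[0, 0, 2, 0, 0, 0, 9.4], [0, 0, 3, 0, 0, 0, 9.4], [0, 0, 3, 0, 0, 0, 9.4], [0, 0, 2, 0, 0, 0, 9.4], [0, 0, 0, 0, 0, 0, 9.4]]}}

```text
clock: 4.0
eef_pos: [589.3, 211.8, 126.1]
eef_rot: [-3.139, 0.001, 1.573]
wrist_force: [0.7, -0.0, 0.1]
finger_gap: 94.1
```

```bash
python3 - <<'E'
from h import *
p=cam('side');q=cam('top')
f=lambda a:cv2.resize(a[:,:,::-1],None,fx=4,fy=4,interpolation=cv2.INTER_CUBIC)
cv2.imwrite('pics/d1.png',np.hstack([f(p['image'][90:210,150:250]),f(q['image'][115:235,135:235])]))
E
```

```text
(no output)
```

View pics/d1.png

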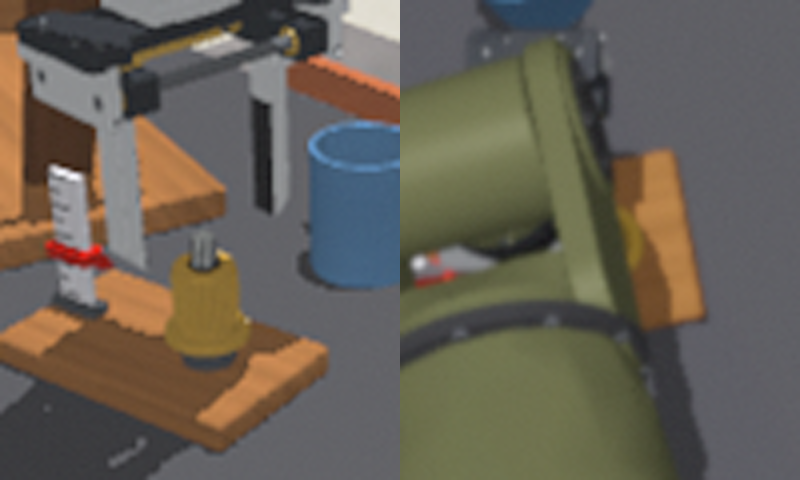

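{"fn": "jog_arm", "kwargs": {"increments": [[0, 0, 2.4, 0, 0, 0, 9.4], [0, 0, 2.4, 0, 0, 0, 9.4], [0, 0, 0, 0, 0, 0, 9.4], [0, 0, 0, 0, 0, 0, 6], [0, 0, 0, 0, 0, 0, 4.4], [0, 0, 0, 0, 0, 0, 3.5], [0, 0, 0, 0, 0, 0, 3], [0, 0, 0, 0, 0, 0, 3], [0, 0, 0, 0, 0, 0, 3], [0, 0, 0, 0, 0, 0, 3]], "squeeze": 40}}

```text
clock: 5.35
eef_pos: [589.9, 212.0, 79.4]
eef_rot: [-3.141, 0.0, 1.572]
wrist_force: [-0.7, -0.0, 1.2]
finger_gap: 37.6
```

```bash
python3 plan.py 590 212 78 90
```

```text
shift tool cm [0.005 0.014 0.142] turn deg [-0.01  0.    0.07]
if turned first [0.005 0.014 0.142]
5.35 [589.9 212.   79.4] [-179.99    0.     90.07] [0.29 0.62 1.42 0.   1.1  0.29] [-0.7 -0.   1.2] 37.59275069499651
```

{"fn": "jog_arm", "kwargs": {"increments": [[0, 0, -0.1, 0, 0, -1.5, 3], [0, 0, -0.2, 0, 0, -3, 3], [0, 0, -0.2, 0, 0, -3, 3], [0, 0, -0.2, 0, 0, -3, 3], [0, 0, -0.1, 0, 0, -1.5, 3], [0, 0, 0, 0, 0, 0, 3]]}}

```text
clock: 6.1
eef_pos: [590.0, 212.0, 87.4]
eef_rot: [3.141, 0.0, 1.782]
wrist_force: [2.5, 0.2, -2.1]
finger_gap: 37.4
```

```bash
python3 - <<'E'
from h import *
s=read_state();print(s['wrist_force'],s['moment'],s['finger_gap'],s['eef_pos'])
p=cam('side')
cv2.imwrite('pics/d2.png',cv2.resize(p['image'][110:210,130:260,::-1],None,fx=6,fy=6,interpolation=cv2.INTER_CUBIC))
E
```

```text
[ 2.5169168   0.15874213 -2.06283728] [ 0.06143301 -0.45291037  0.00257389] 37.369639203306576 [589.96305093 211.98466552  87.41282204]
```

View pics/d2.png

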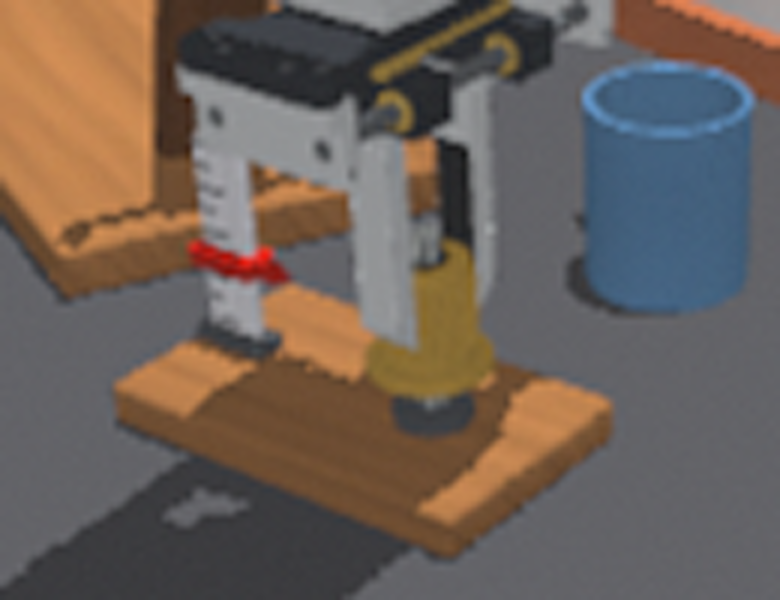

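The collar turned and rose with the hand: the flange's lower edge went from row ~410 to ~393 in the zoom, and the pointer tip is still at (289,274). I'll turn the rest.

{"fn": "jog_arm", "kwargs": {"increments": [[0, 0, -0.1, 0, 0, -1.5, 3], [0, 0, -0.2, 0, 0, -3, 3], [0, 0, -0.2, 0, 0, -3, 3], [0, 0, -0.2, 0, 0, -3, 3], [0, 0, -0.2, 0, 0, -3, 3], [0, 0, -0.2, 0, 0, -3, 3], [0, 0, -0.2, 0, 0, -3, 3], [0, 0, -0.2, 0, 0, -3, 3], [0, 0, -0.1, 0, 0, -1.5, 3], [0, 0, 0, 0, 0, 0, 3], [0, 0, 0, 0, 0, 0, 3]]}}

```text
clock: 7.52
eef_pos: [590.3, 212.2, 103.6]
eef_rot: [3.14, 0.0, 2.201]
wrist_force: [5.9, 1.9, -2.7]
finger_gap: 37.5
```

```bash
cat > chk.py <<'E'
from h import *
import sys
p=cam('side');th=np.linspace(0,2*np.pi,100);ims=[]
for fz in [56,59,62,65]:
    a=cv2.resize(p['image'][110:210,130:260,::-1],None,fx=6,fy=6,interpolation=cv2.INTER_CUBIC)[100:400,280:580].copy()
    if fz>56:
      for R,zz,c in [(26,fz+3,(255,0,0)),(26,fz-3,(255,0,255)),(19,fz+45,(0,255,0))]:
        X=np.c_[590.4+R*np.cos(th),212+R*np.sin(th),0*th+zz]
        q=((proj(p,X)-[130,110]+.5)*6-.5)-[280,100]
        cv2.polylines(a,[q.round().astype(int).reshape(-1,1,2)],True,c,1)
    cv2.putText(a,str(fz),(5,20),0,.6,(255,255,255));ims.append(a)
cv2.imwrite('pics/'+sys.argv[1],np.vstack([np.hstack(ims[:2]),np.hstack(ims[2:])]))
E
python3 chk.py c1.png
```

```text
(no output)
```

View pics/c1.png

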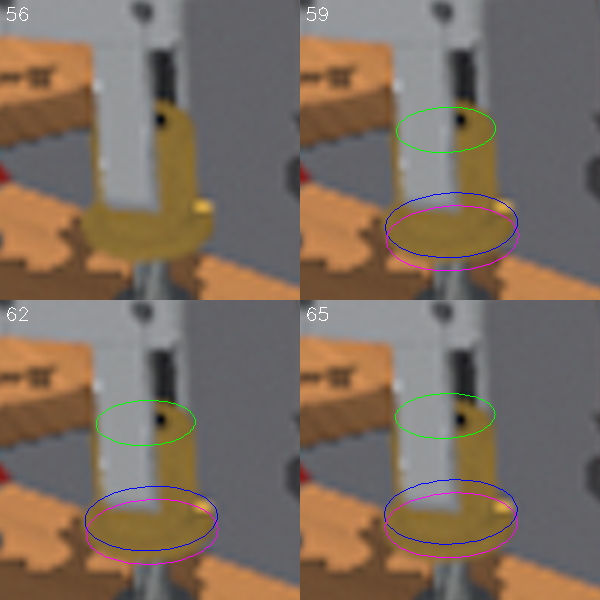

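{"fn": "jog_arm", "kwargs": {"increments": [[0, 0, 0, 0, 0, 0, 5], [0, 0, 0, 0, 0, 0, 7], [0, 0, 0, 0, 0, 0, 7], [0, 0, 0, 0, 0, 0, 7], [0, 0, 0, 0, 0, 0, 7], [0, 0, -1, 0, 0, 0, 7], [0, 0, -3, 0, 0, 0, 7], [0, 0, -4, 0, 0, 0, 7], [0, 0, -5, 0, 0, 0, 7], [0, 0, -3, 0, 0, 0, 7], [0, 0, 0, 0, 0, 0, 7], [0, 0, 0, 0, 0, 0, 7]]}}

```text
clock: 9.07
eef_pos: [589.6, 211.9, 262.5]
eef_rot: [-3.14, -0.0, 2.2]
wrist_force: [-0.2, 0.6, 0.3]
finger_gap: 69.6
```

```bash
python3 chk.py c2.png; python3 - <<'E'
from h import *
p=cam('side')
cv2.imwrite('pics/c3.png',cv2.resize(p['image'][110:210,130:260,::-1],None,fx=6,fy=6,interpolation=cv2.INTER_CUBIC))
E
```

```text
(no output)
```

View pics/c2.png

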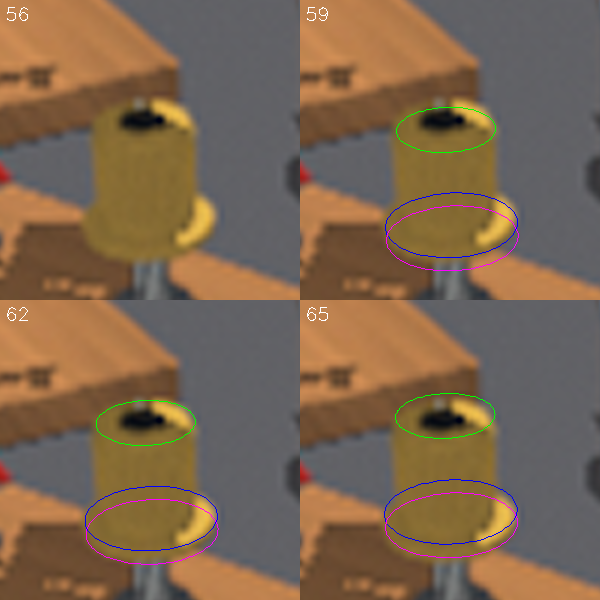

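View pics/c3.png

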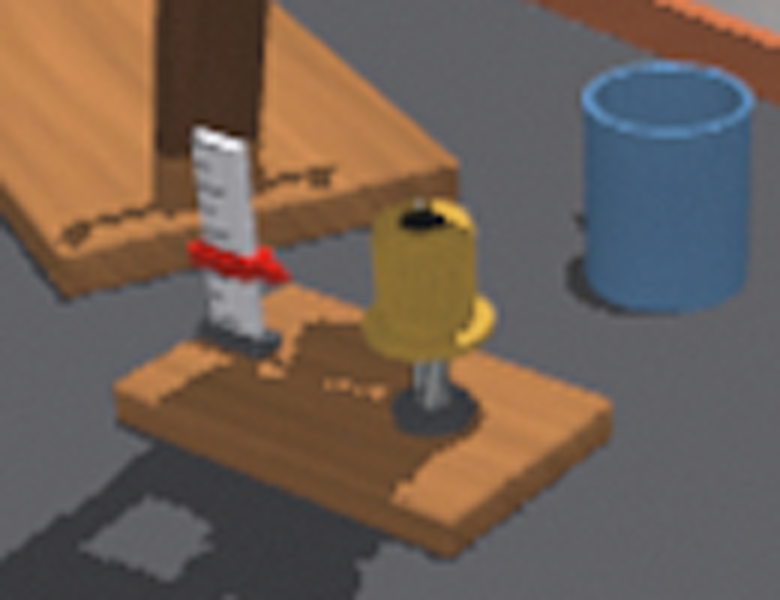

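The collar stays up: the overlay puts the flange at z ≈ 62–63, against the pointer's ≈ 61.7. The pointer tip is still at zoom (289,274), and the hand is clear.

```bash
python3 -c "
from cell import *
print(sign_off())"
```

```text
the job is handed in; nothing more can be done
None
```

The brass collar's flange is now level with the red pointer, to within about 1 mm by my last measurement. The job is handed in; sign-off gave no verdict.

- **What I did:** I found the rod and pointer in both cameras and gripped the collar at 40 N. I turned it 36° anticlockwise while raising the hand 24 mm, then opened the fingers and lifted straight up about 16 cm. The clock read about 9 s of the 32 s allowed.
- **Flange height:** after release, the side-view overlay put the flange at z ≈ 62–63 mm and the pointer tip at ≈ 61.7 mm.
- **Pointer:** its tip was at the same pixel as at the start.
- **Hand:** it is clear of everything, with wrist force under 1 N. The highest reading after any move was about 7 N.
- **Black collar:** the arm never went near it, but I took no final measurement of it.
- **Disagreements:**
  - The rod top measured 101.9 mm against the stated 104 mm. The flange and pointer were measured in the same frame, so this roughly cancels.
  - The recognition network's collar positions were 7–16 mm off my own. I used mine because they fit the stated 74 mm rod-to-pointer distance.

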